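# Close the ratchet plate press

### The arm

A 6-joint arm with a two-finger parallel gripper is mounted at the origin on the work surface. World frame = base frame: x ahead of the robot, y to its left, z up, the work surface at z = 0. Lengths are in m, angles in rad, forces in N, time in s.
With the tool pointing down it reaches from about 0.425 to 0.95 m from the base axis. Payload 3.5 kg.
Tool frame: the origin (TCP) lies on the centre line of the jaws, within the pads' length; the fingertips stand tip_extent ahead of it and the grasp point (between the pads) lies 2 mm behind it (tip_extent is the distance from the TCP to the fingertips, in m); z points along the fingers, y is the direction in which the jaws open and shut (so a half turn about z gives the same grasp; the last joint's range is limited). The gripper opens to 85 mm and grips with 20 to 120 N. Pads are 22 mm wide; open, the fingers measure 114 mm over their backs; the gripper's body (76 mm by 85 mm) begins 54 mm behind the grasp point. The pads swing forward as they close: fully open they stand 13 mm farther back than shut.
Start: joints at [-0.15, 0.286, 1.577, -0, 1.279, -0.15], TCP at [0.675, 0, 0.248] pointing down, gripper open.
Joint ranges: [-2.77, 2.77], [-0.9, 2.22], [0.21, 2.48], [-1.53, 4.67], [0.24, 2.81], [-2.84, 2.84]. Speed limits (rad/s): [2.79, 2.79, 3.14, 3.14, 3.14, 3.14].

### API

Orientations are given as a unit quaternion [x, y, z, w].
In Python, from plant import * gives the robot as it stands.
- The arm moves only by the shell command python3 -m crank 'ROWS' [FORCE]. ROWS is JSON, a list of rows, each a list of 7 numbers: the gripper's target within -1 to 1 (shut at 1, half-way at 0, fully open at -1), then the shift along the tool's x, y, z in cm, then the turn, a rotation vector about the tool's x, y, z in degrees. In form: [[fingers, tx, ty, tz, wx, wy, wz], ...]. A call has 1 to 5 rows; each row shifts and turns the commanded pose from where the row before left it, along the tool's axes as they then stand; what a row does not reach is not made up. A row lasts 1/10 s, in which the tool goes at most 50 mm and 8.59 degrees, less where a joint would pass 70% of its speed; a pose out of reach is approached as far as the arm can. A call is refused whole if a number of a shift passes 5 or a number of a turn 8.59, either way. A call with a gripper value outside its range is refused whole. The fingers move at their own pace and stop on an object; FORCE is the grip in N (left out, the last holds). Time passes only in rows, so rows that do not move let the fingers close. It gives the time, the measured TCP pose, the force and the opening at its end, in the units of the state.
- get_state(): the state, without advancing time (a new reading comes with each control period).
- read_camera(name): name is "scene" or "side" or "wrist"; returns a dict with "color" (400x640x3 uint8, red, green, blue), "vfov" (degrees; the focal length in pixels is half the picture's height over the tangent of half this angle, whatever the lens; pixels are square), "cx", "cy" (the principal point, pixels), "distortion" ([k1, k2, p1, p2, k3] as OpenCV has them; the pictures are not rectified), "cam_to_world" (4x4, takes a point from camera to world coordinates). Camera axes: x right, y up, looking along -z (the intrinsics and any distortion apply to the point x, -y, -z); pixel columns grow to the right and rows downward; lengths in m; the calibration is good to about 2 mm. A picture is of the moment at which its call begins. There is no depth.
- sign_off(): hands the job in, once; it reports no verdict.
Trained networks look in the newest picture that a camera, given by its name, has taken for a name from the list of things; names that differ only in an ending like _2 or _b are one class to them, and where a whole thing is asked for, a point or a joint stands for the part that bears it (a point fixed in the world has none). Each returns a list of dicts, best first, with "p" (0 to 1); they miss things now and then, are a little off and sometimes report something else, mostly with a low value. They report only what shows in the picture. A call takes as long as a camera call. They do not tell look-alikes from the thing itself.
- trace(thing, camera): "pixels" (400x640 bool, what is visible of it) and "location" ([column, row] in pixels, amid what is visible of it).
- place_of(thing, camera): "location" ([column, row] in pixels: a listed point, or the origin of a listed thing).
The state is a dict: "time": time; "qpos": joint angles; "dq": joint speeds; "joint_efforts": joint torques, N m; "eef_pos": TCP position; "tcp_rot": TCP orientation; "contact_force": force on the tool from outside, world axes, zero at the start; "wrist_torque": the same for the moment, N m; "opening": opening from 0.0 (shut) to 1.0 (fully open).
Only numpy, scipy, OpenCV 4.12 (cv2) and the standard library are available. Lean on these libraries where they do the work, as an engineer would, in place of code of your own. Each camera call takes 0.05 s, during which the arm holds its last target.

### The job

Close the bench press over the white well plate: with your fingertips press the steel pawl tab at the hinge end down as far as it goes, so that the pawl is free of the teeth and stays free, then push the press arm by its black cross bar all the way down until its pad lies on the plate. Only press and push: do not raise the arm or force it down against the engaged pawl, keep the plate in its nest, and leave everything that stands around the press where it is.

Things in the scene. Friction and masses are not known exactly. Their poses are not given: they have to be found in the camera images.
- press: Plate press fixed to the bench; aluminium base 227 x 120 mm (x -121 to 106), top at z 22 mm. Origin on the bench; +x points along the press from the cross-bar end to the pawl-tab end, y left of +x, z up. In its frame (mm) the arm's hinge axis is parallel to y through (54, 0, 66); the pawl's pivot is parallel to y through (94, -34, 28). Grey hinge cheeks at x 39 to 69 are 84 high.
- press_arm (a joint): Angle (rad) of the press arm: 0 is level, fully down (stop, pad on the plate); it starts raised at 0.62 to 0.78. The aluminium arm runs from the hinge to the press's -x. Hinge friction holds it where it is left; 3 to 5 N down on the cross bar moves it. While the pawl is engaged, the first of four teeth on the steel sector beside the hinge stops it at about 0.58.
- bar_middle (a point): Centre of the black cross bar at the arm's free end, to be pushed down: round, 18 mm diameter (top 9 mm above this point), 80 mm long, parallel to the press's y. At arm angle q it lies in the press's frame at x = 54 - 200 cos q + 18 sin q, y = 0, z = 66 + 200 sin q + 18 cos q mm: closed, 84 mm above the bench. Only bench below it.
- press_pawl (a joint): Angle (rad) of the steel pawl: 0 with its hook between the teeth (start), growing as its tab is pressed down, 0.30 at its stop. The hook clears the teeth above about 0.15; there is no return spring, friction keeps it where it is left. About 5 N down on the tab moves it.
- tab_top (a point): Middle of the top face of the pawl's flat ribbed steel tab at the hinge end of the press: press this face down. The tab is 42 mm (press x) by 36 mm (press y), 4 mm thick, its top 40 mm above the bench at the start; it sinks about 14 mm as the pawl turns to its stop and tilts down towards the press's +x. Free space below it.
- plate_middle (a point): Centre (half-way up) of the loose white 24-well deep-well plate, 128 x 86 x 44 mm, in the black nest corners of the press under the arm.
- vial_a: Small amber vial with a white cap, 23 mm diameter, 46 mm tall, standing loose beside the press. Origin at the centre of its underside.
- vial_b: Small amber vial with a blue cap, 23 mm diameter, 46 mm tall, standing loose beside the press. Origin at the centre of its underside.
- jar: Small capped jar, 48 mm diameter, 55 mm tall, standing loose beside the press. Origin at the centre of its underside.
Things that resemble listed ones, but are neither listed nor needed, are in the scene too. Leave any red look-alike of the part that bears plate_middle alone.

How it is judged:
By the outcome, as a careful person would: the job done as asked, in the order asked, and still so for the second after the job is handed in, with the robot touching nothing.
It also fails if it takes over 45 s, if anything falls off the work surface, if the arm or the gripper's body presses on something with over 40 N, if the wrist force passes 120 N, or if a joint passes its speed limit or range.

## Working session

There is one attempt and no reset: what is moved stays moved. The work goes in short steps, Python scripts to look and compute and a shell command to move; the robot and the scene stay as the last step left them, time stands still between calls to the robot, and variables do not carry over. Pictures are saved under pics/ and viewed, and the job is handed in when it is done.

```bash
ls; mkdir -p pics; cat > h.py <<'E'
from plant import *
import numpy as np, cv2
def cap(n,save=None):
    r=read_camera(n)
    if save: cv2.imwrite('pics/'+save,r['color'][:,:,::-1])
    return r
def K(r):
    f=200/np.tan(np.radians(r['vfov'])/2)
    return np.array([[f,0,r['cx']],[0,f,r['cy']],[0,0,1]])
def ray(r,px):
    u=cv2.undistortPoints(np.array([[px]],float),K(r),np.array(r['distortion'],float))[0,0]
    T=np.array(r['cam_to_world']); d=T[:3,:3]@np.array([u[0],-u[1],-1]); return T[:3,3],d/np.linalg.norm(d)
def atz(r,px,z):
    o,d=ray(r,px); return o+d*(z-o[2])/d[2]
def tri(rs):
    A=np.zeros((3,3));b=np.zeros(3)
    for o,d in rs:
        P=np.eye(3)-np.outer(d,d);A+=P;b+=P@o
    x=np.linalg.solve(A,b); return x,[np.linalg.norm((np.eye(3)-np.outer(d,d))@(x-o)) for o,d in rs]
def proj(r,p):
    T=np.array(r['cam_to_world']); c=T[:3,:3].T@(np.asarray(p,float).reshape(-1,3)-T[:3,3]).T
    c=(c.T*[1,-1,-1]); q,_=cv2.projectPoints(c.reshape(-1,1,3),np.zeros(3),np.zeros(3),K(r),np.array(r['distortion'],float)); return q[:,0]
E
python3 - <<'E'
from h import *
np.set_printoptions(precision=4,suppress=True)
s=get_state(); print(s)
R={}
for n in ['scene','side','wrist']:
    r=cap(n,n+'0.png'); R[n]=r
    print(n,r['vfov'],r['cam_to_world'][:3] if 0 else np.array(r['cam_to_world'])[:3,3],r['distortion'])
    for t in ['press','bar_middle','tab_top','plate_middle','vial_a','jar']:
        print(t,[(np.round(d['location'],1).tolist(),round(d['p'],2)) for d in place_of(t,n)[:4]])
print(get_state()['time'])
E
```

```text
pics
{'time': 0.0, 'qpos': array([-0.15  ,  0.2872,  1.5782,  0.    ,  1.2786, -0.15  ]), 'dq': array([ 0.0007, -0.0002,  0.0018,  0.0003, -0.0009,  0.0009]), 'joint_efforts': array([ -0.0002, -40.5981, -29.2628,  -0.0002,   0.0058,   0.    ]), 'eef_pos': array([0.6744, 0.0001, 0.2469]), 'tcp_rot': array([ 0.7071,  0.7071, -0.0007, -0.001 ]), 'contact_force': array([0.5326, 0.3873, 0.0359]), 'wrist_torque': array([0.0291, 0.0342, 0.0128]), 'opening': 0.9959751877853378}
scene 51.704485793117 [ 0.9632 -0.3437  0.653 ] [-0.0715  0.      0.      0.      0.    ]
press []
bar_middle [([286.8, 172.8], 0.86)]
tab_top [([357.5, 164.1], 0.78)]
plate_middle [([305.7, 214.2], 0.8), ([226.4, 334.8], 0.55)]
vial_a [([261.8, 204.7], 0.65), ([352.4, 254.1], 0.53)]
jar [([276.2, 177.8], 0.79)]
side 54.114275228834096 [ 0.4644 -0.6846  0.6102] [-0.0266  0.      0.      0.      0.    ]
press [([314.5, 215.9], 0.79)]
bar_middle [([334.1, 164.6], 0.69)]
tab_top [([301.6, 167.7], 0.52)]
plate_middle [([364.7, 214.1], 0.64), ([321.7, 210.5], 0.63), ([383.8, 304.7], 0.62), ([269.8, 240.1], 0.18)]
vial_a [([367.1, 215.0], 0.73), ([270.7, 242.3], 0.52)]
jar [([255.3, 218.5], 0.89)]
wrist 61.58019735763919 [0.6743 0.076  0.3736] [-0.0251  0.      0.      0.      0.    ]
press [([195.0, 154.8], 0.8)]
bar_middle []
tab_top [([142.0, 4.3], 0.68)]
plate_middle [([197.5, 196.3], 0.95)]
vial_a [([295.8, 166.9], 0.88)]
jar [([69.7, 146.9], 0.65)]
1.05
```

View pics/scene0.png

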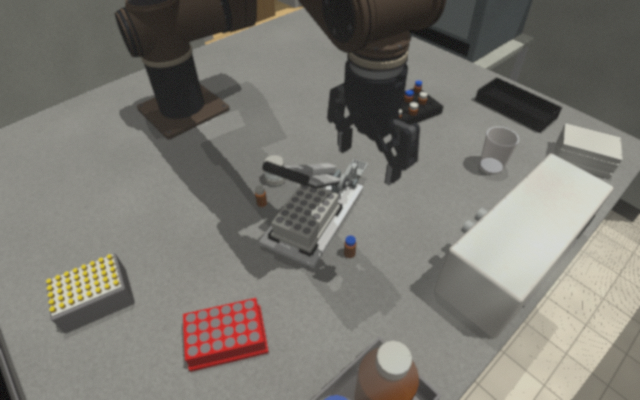

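View pics/side0.png

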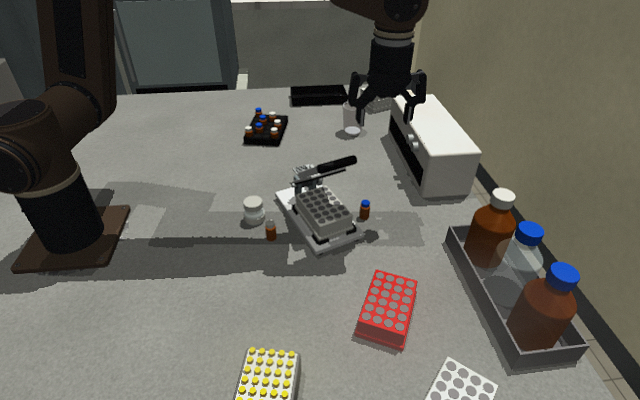

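View pics/wrist0.png

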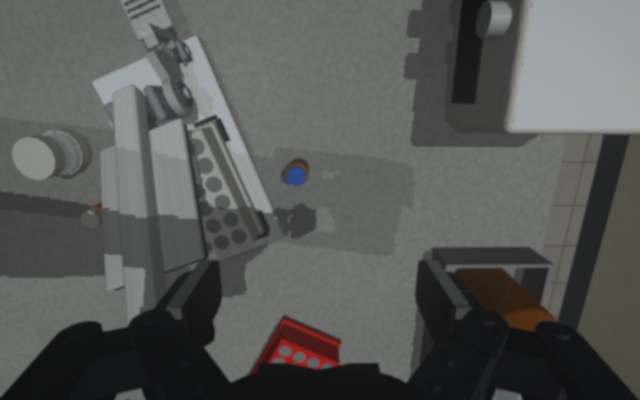

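```bash
python3 - <<'E'
from h import *
np.set_printoptions(precision=4,suppress=True)
a=cv2.imread('pics/scene0.png')[130:280,220:420]; b=cv2.imread('pics/side0.png')[130:270,220:400]
cv2.imwrite('pics/cs.png',cv2.resize(a,None,fx=4,fy=4,interpolation=2)); cv2.imwrite('pics/cd.png',cv2.resize(b,None,fx=4,fy=4,interpolation=2))
sc=cap('scene');sd=cap('side');w=cap('wrist')
print('tab',atz(sc,(357.5,164.1),.04),atz(sd,(301.6,167.7),.04),atz(w,(142,4.3),.04))
print('press',atz(sd,(314.5,215.9),0),atz(w,(195,154.8),0))
print('vial b(blue)',atz(sc,(352.4,254.1),0),atz(sd,(364.7,218),0),atz(w,(295.8,167),0.0))
print('vial a',atz(sc,(261.8,204.7),0),atz(sd,(270.7,240),0))
print('jar',atz(sc,(276.2,177.8),0),atz(sd,(255.3,218.5),0),atz(w,(69.7,147),0))
print('plate tri',tri([ray(sc,(305.7,214.2)),ray(sd,(321.7,210.5)),ray(w,(197.5,196.3))]))
print('bar tri',tri([ray(sc,(286.8,172.8)),ray(sd,(334.1,164.6))]))
print('tab tri',tri([ray(sc,(357.5,164.1)),ray(sd,(301.6,167.7)),ray(w,(142,4.3))]))
E
```

```text
tab [0.5156 0.1591 0.04  ] [0.5195 0.1616 0.04  ] [0.5164 0.1561 0.04  ]
press [0.5373 0.0139 0.    ] [0.5354 0.0138 0.    ]
vial b(blue) [0.6584 0.0029 0.    ] [ 0.6542 -0.0069  0.    ] [ 0.6485 -0.0003  0.    ]
vial a [ 0.4376 -0.0491  0.    ] [ 0.4326 -0.0559  0.    ]
jar [0.3935 0.024  0.    ] [0.398  0.0201 0.    ] [0.3936 0.0232 0.    ]
plate tri (array([ 0.5504, -0.0211,  0.0446]), [np.float64(0.0009770181433129365), np.float64(0.0005725051604620206), np.float64(0.0006308609091317916)])
bar tri (array([ 0.5671, -0.0667,  0.1962]), [np.float64(0.0001497886923621825), np.float64(0.0001497886923620765)])
tab tri (array([0.519 , 0.155 , 0.0447]), [np.float64(0.0002712119286529809), np.float64(0.00024018375758866586), np.float64(0.00032593639873689775)])
```

View pics/cs.png

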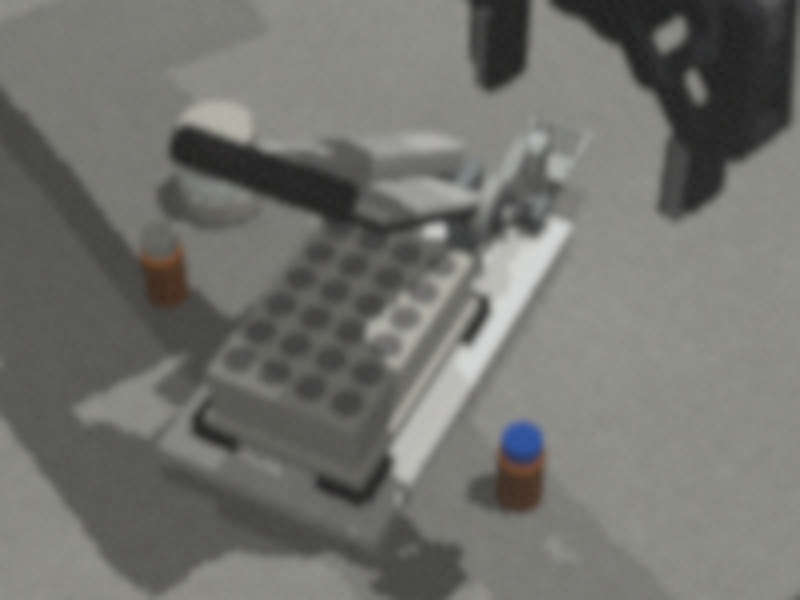

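View pics/cd.png

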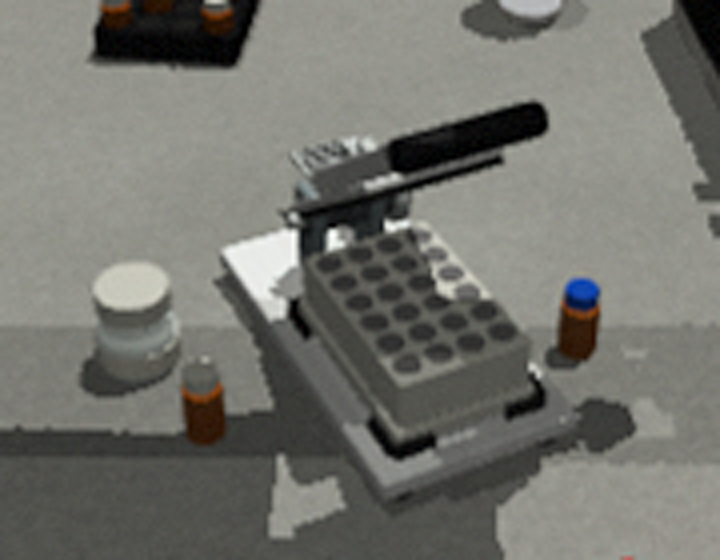

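```bash
cat >> h.py <<'E'
def P2W(pose,p):
    x,y,a=pose; c,s=np.cos(a),np.sin(a); p=np.asarray(p,float).reshape(-1,3)/1000
    return np.c_[x+c*p[:,0]-s*p[:,1],y+s*p[:,0]+c*p[:,1],p[:,2]]
def bar(q,y=0,dz=0): return [54-200*np.cos(q)+18*np.sin(q),y,66+200*np.sin(q)+18*np.cos(q)+dz]
def overlay(r,pose,q,fn,box,tabc=139,f=4):
    im=cv2.resize(r['color'][:,:,::-1],None,fx=f,fy=f,interpolation=2)
    def L(pts,col):
        uv=((proj(r,P2W(pose,pts))+.5)*f).astype(int); cv2.polylines(im,[uv.reshape(-1,1,2)],False,col,1)
    L([[-121,-60,22],[106,-60,22],[106,60,22],[-121,60,22],[-121,-60,22]],(0,255,0))
    L([[-121,-60,0],[106,-60,0],[106,60,0],[-121,60,0],[-121,-60,0]],(0,160,0))
    L([bar(q,-40),bar(q,40)],(0,0,255))
    t=tabc;L([[t-21,-52,40],[t+21,-52,40],[t+21,-16,40],[t-21,-16,40],[t-21,-52,40]],(255,0,255))
    x0,y0,x1,y1=[int(v*f) for v in box]; cv2.imwrite('pics/'+fn,im[y0:y1,x0:x1])
E
python3 - <<'E'
from h import *
from scipy.optimize import least_squares
sc=cap('scene');sd=cap('side');w=cap('wrist')
np.set_printoptions(precision=4,suppress=True)
obs=[(sc,(286.8,172.8),'b'),(sd,(334.1,164.6),'b'),(sc,(357.5,164.1),'t'),(sd,(301.6,167.7),'t'),(w,(142,4.3),'t'),(sd,(314.5,215.9),'o'),(w,(195,154.8),'o'),(sc,(305.7,214.2),'p'),(sd,(321.7,210.5),'p'),(w,(197.5,196.3),'p')]
def res(v):
    pose=v[:3]; pts={'b':bar(v[3]),'t':[v[4],-34,40],'o':[0,0,0],'p':[v[5],0,v[6]]}
    return np.concatenate([proj(r,P2W(pose,pts[k]))[0]-px for r,px,k in obs])
s=least_squares(res,[.536,.014,np.radians(111),.68,139,-38,46],x_scale=[.01,.01,.1,.1,10,10,10],loss='soft_l1')
print(s.x,np.degrees(s.x[2]));print(res(s.x).reshape(-1,2))
p=s.x
overlay(sc,p[:3],p[3],'os.png',(230,140,400,280),p[4]);overlay(sd,p[:3],p[3],'od.png',(230,140,400,270),p[4]);overlay(w,p[:3],p[3],'ow.png',(80,0,320,300),p[4],2.5)
E
```

```text
[  0.5359   0.0144   1.9455   0.655  139.2177 -38.5151  44.6194] 111.47009729535345
[[-1.9821  0.0254]
 [ 2.2431 -0.8693]
 [-0.5548  0.7993]
 [-0.9501  1.1968]
 [ 0.231  -0.3877]
 [-0.5891 -0.0921]
 [ 0.382  -0.5364]
 [-0.6746 -0.3268]
 [ 0.0924  0.2142]
 [ 0.0267 -0.1286]]
```

View pics/os.png

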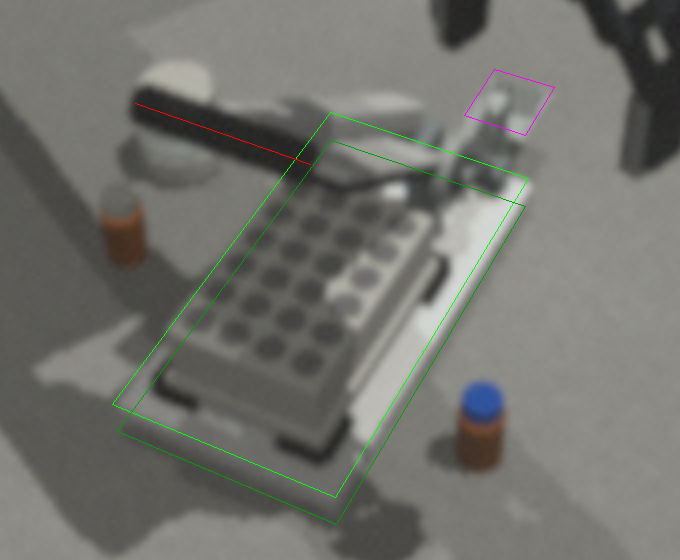

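View pics/od.png

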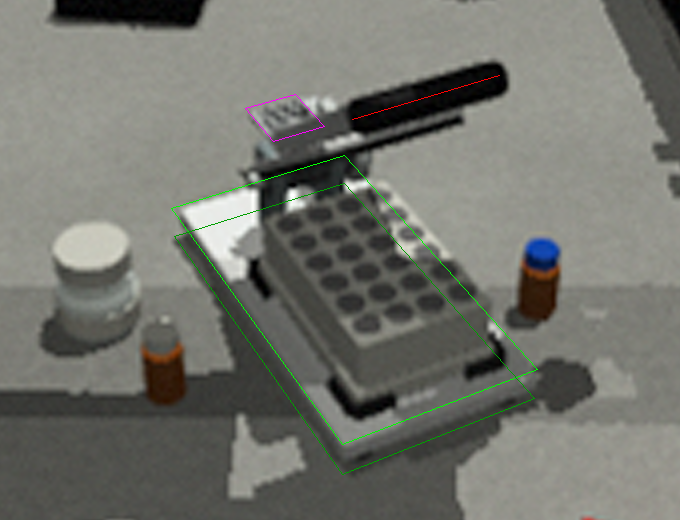

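View pics/ow.png

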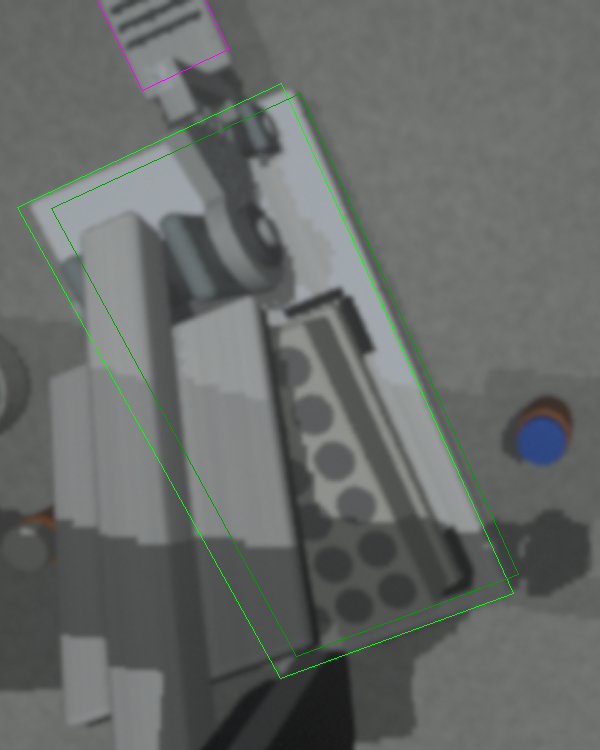

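```bash
python3 -c "
from plant import *
print(tip_extent)
print([k for k in dir() if k[0]!='_'])"
python3 -m crank '[[1,3.2,-3.2,0,0,0,0],[1,3.2,-3.2,0,0,0,0],[1,3.2,-3.2,0,0,0,0],[1,3.2,-3.2,0,0,0,0],[1,3.2,-3.2,0,0,0,0]]' 40
```

```text
0.017
['Unreachable', 'get_state', 'place_of', 'read_camera', 'sign_off', 'tip_extent', 'trace']
time: 1.85
eef_pos: [0.5136, 0.161, 0.2484]
tcp_rot: [0.707, 0.707, 0.0, 0.0]
contact_force: [-0.0, 0.2, 0.6]
opening: 0.141
```

```bash
python3 -m crank '[[1,0,0,2,0,0,-7.2],[1,0,0,2,0,0,-7.2],[1,0,0,2,0,0,-7.2]]'
python3 - <<'E'
from h import *
np.set_printoptions(precision=4,suppress=True)
w=cap('wrist','w1.png');sd=cap('side','d1.png');sc=cap('scene','s1.png')
for n,r in [('wrist',w),('side',sd),('scene',sc)]:
    for d in place_of('tab_top',n)[:2]: print(n,d['location'],d['p'],atz(r,d['location'],.04))
p=(.5359,.0144,1.9455)
print('pred',P2W(p,[139.2,-34,40]),P2W(p,[145,-34,40]))
overlay(w,p,.655,'ow1.png',(0,0,640,400),139.2,1.25)
overlay(sd,p,.655,'od1.png',(230,120,400,260),139.2,4)
print(get_state()['eef_pos'])
E
```

```text
time: 2.15
eef_pos: [0.5148, 0.1606, 0.1883]
tcp_rot: [0.559, 0.829, 0.0, 0.001]
contact_force: [-0.7, 0.7, 0.5]
opening: 0.001
wrist [317.5, 195.5] 0.65 [0.5153 0.1563 0.04  ]
side [302.8, 172.4] 0.59 [0.5208 0.1399 0.04  ]
scene [355.6, 166.1] 0.48 [0.5173 0.1515 0.04  ]
pred [[0.5166 0.1564 0.04  ]] [[0.5145 0.1618 0.04  ]]
[0.5159 0.16   0.1899]
```

View pics/ow1.png

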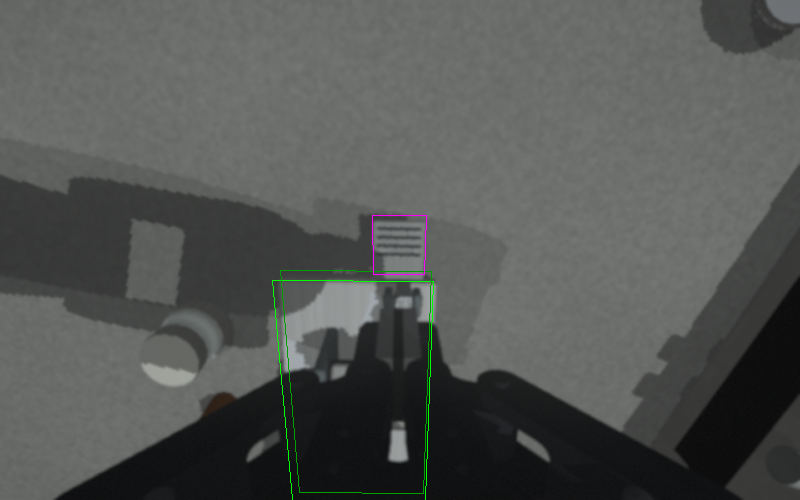

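View pics/od1.png

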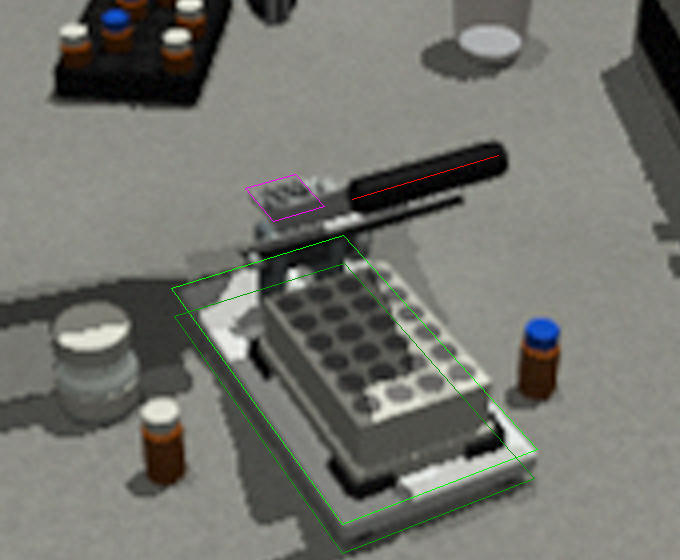

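The white plate in the press (not the red one) and the single tab at wrist (319,195) match the model. Descending onto the tab.

```bash
python3 -m crank '[[1,0,0,4,0,0,0],[1,0,0,4,0,0,0],[1,0,0,3.5,0,0,0],[1,0,0,0.5,0,0,0],[1,0,0,0.5,0,0,0]]'
python3 -m crank '[[1,0,0,0.3,0,0,0],[1,0,0,0.3,0,0,0],[1,0,0,0.2,0,0,0]]'
```

```text
time: 2.95
eef_pos: [0.5159, 0.1601, 0.0641]
tcp_rot: [0.562, 0.827, 0.0, 0.0]
contact_force: [0.3, 0.2, 0.9]
opening: 0.0
time: 3.25
eef_pos: [0.5162, 0.1602, 0.0569]
tcp_rot: [0.562, 0.827, 0.001, 0.001]
contact_force: [-0.4, 0.4, 4.7]
opening: 0.004
```

```bash
python3 -m crank '[[1,0,0,0.3,0,0,0],[1,0,0,0.3,0,0,0],[1,0,0,0.2,0,0,0]]'
python3 -m crank '[[1,0,0,0.2,0,0,0],[1,0,0,0.2,0,0,0]]'
```

```text
time: 3.55
eef_pos: [0.5158, 0.1611, 0.0484]
tcp_rot: [0.562, 0.827, 0.002, 0.0]
contact_force: [-0.9, 5.1, 3.9]
opening: 0.0
time: 3.75
eef_pos: [0.5157, 0.1609, 0.044]
tcp_rot: [0.562, 0.827, 0.001, 0.0]
contact_force: [-0.7, 4.9, 3.8]
opening: -0.0
```

```bash
python3 -m crank '[[1,0,0,0.2,0,0,0],[1,0,0,0.1,0,0,0]]'
python3 -m crank '[[1,0,0,0.1,0,0,0],[1,0,0,0.1,0,0,0]]'
```

```text
time: 3.95
eef_pos: [0.5161, 0.1611, 0.0432]
tcp_rot: [0.562, 0.827, 0.001, -0.0]
contact_force: [-6.9, 4.5, 21.1]
opening: 0.0
time: 4.15
eef_pos: [0.5163, 0.1611, 0.043]
tcp_rot: [0.562, 0.827, 0.0, -0.0]
contact_force: [-12.1, 3.3, 32.1]
opening: -0.0
```

```bash
python3 -m crank '[[1,0,0,-0.5,0,0,0],[1,0,0,-3,0,0,0],[1,0,0,-5,0,0,0],[1,0,0,-5,0,0,0],[1,0,0,-5,0,0,0]]'
python3 - <<'E'
from h import *
np.set_printoptions(precision=4,suppress=True)
w=cap('wrist','w2.png');sd=cap('side','d2.png');sc=cap('scene')
a=w['color'][130:330,200:440,::-1];b=sd['color'][120:260,230:400,::-1]
cv2.imwrite('pics/c2.png',np.hstack([cv2.resize(a,(480,400)),cv2.resize(b,(486,400))[:, :320]]))
overlay(sc,(.5359,.0144,1.9455),.655,'os2.png',(230,140,400,280),139.2,4)
E
```

```text
time: 4.65
eef_pos: [0.5144, 0.1592, 0.2242]
tcp_rot: [0.562, 0.827, -0.001, 0.0]
contact_force: [1.1, -0.3, -1.1]
opening: -0.001
```

View pics/c2.png

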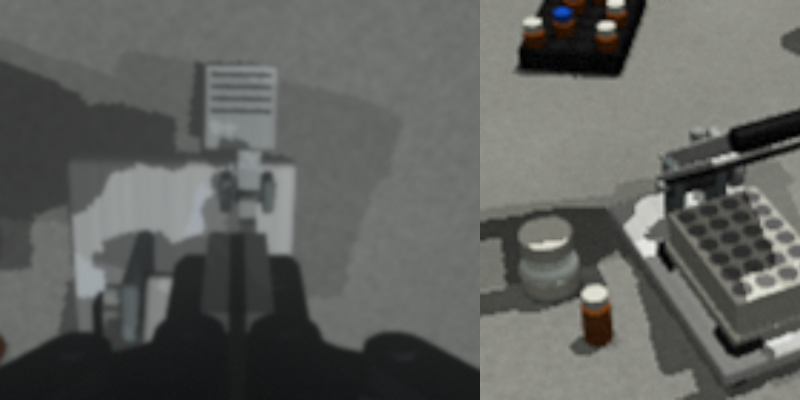

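View pics/os2.png

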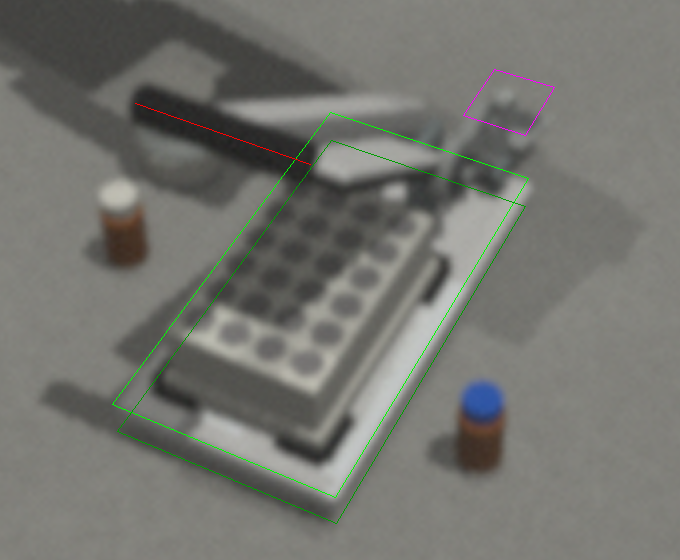

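Tab down and staying there (it was at its stop: 14 mm sunk, force rose to 32 N). Now the bar.

```bash
python3 -m crank '[[1,0,0,-5,0,0,0],[1,-4.7,-0.66,0,0,0,0],[1,-4.7,-0.66,0,0,0,0],[1,-4.7,-0.66,0,0,0,0],[1,-4.7,-0.66,0,0,0,0]]'
python3 -m crank '[[1,-4.7,-0.66,0,0,0,0],[1,0,0,0,0,0,0]]'
python3 - <<'E'
from h import *
np.set_printoptions(precision=4,suppress=True)
sd=cap('side');sc=cap('scene');s=get_state()
p=(.5359,.0144,1.9455);c,sn=np.cos(p[2]),np.sin(p[2]);d=s['eef_pos'][:2]-p[:2]
print('tcp press',d@[c,sn],d@[-sn,c],s['eef_pos'])
print('bar',P2W(p,bar(.655)),bar(.655))
for n,r in [('side',sd),('scene',sc)]:
    for t in ['bar_middle','tab_top']:
        print(n,t,[(x['location'],x['p']) for x in place_of(t,n)[:2]])
tip=s['eef_pos']-[0,0,.017]
ims=[]
for r,b in [(sd,(250,90,400,240)),(sc,(240,90,390,240))]:
    im=cv2.resize(r['color'][:,:,::-1],None,fx=2.66,fy=2.66,interpolation=2)
    u=((proj(r,tip)[0]+.5)*2.66).astype(int);cv2.circle(im,tuple(int(v) for v in u),3,(0,255,255),1)
    x0,y0,x1,y1=[int(v*2.66) for v in b];ims.append(im[y0:y1,x0:x1][:398,:398])
cv2.imwrite('pics/c3.png',np.hstack(ims))
E
```

```text
time: 5.3
eef_pos: [0.5588, -0.0265, 0.2707]
tcp_rot: [0.562, 0.827, -0.001, -0.001]
contact_force: [0.9, 0.9, -0.5]
opening: 0.004
time: 5.5
eef_pos: [0.5706, -0.076, 0.2703]
tcp_rot: [0.565, 0.825, -0.002, -0.001]
contact_force: [0.2, -0.0, -0.3]
opening: 0.001
tcp press -0.09263879730820401 -0.00010149657658594428 [ 0.5699 -0.0718  0.2706]
bar [[ 0.5702 -0.0727  0.2021]] [np.float64(-93.64471924040242), 0, np.float64(202.10671137171283)]
side bar_middle [([336.6, 164.3], 0.59)]
side tab_top [([302.8, 174.0], 0.6)]
scene bar_middle [([287.6, 171.9], 0.66)]
scene tab_top [([357.6, 165.9], 0.74)]
```

View pics/c3.png

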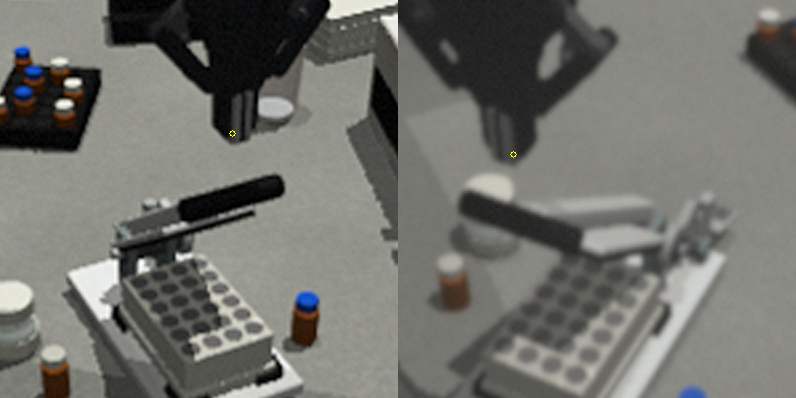

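```bash
python3 -m crank '[[1,0,0,3,0,0,0],[1,0,0,0.5,0,0,0],[1,0,0,0.4,0,0,0],[1,0,0,0.3,0,0,0]]'
```

```text
time: 6.2
eef_pos: [0.571, -0.0701, 0.2318]
tcp_rot: [0.562, 0.827, 0.0, 0.0]
contact_force: [-0.4, -0.2, 0.9]
opening: 0.0
```

```bash
python3 -m crank '[[1,0,0,0.4,0,0,0],[1,-0.3,0,0.4,0,0,0],[1,-0.4,0,0.5,0,0,0]]'
```

```text
time: 6.5
eef_pos: [0.5742, -0.0778, 0.2202]
tcp_rot: [0.562, 0.827, 0.0, 0.002]
contact_force: [-1.0, -0.8, 5.2]
opening: 0.003
```

```bash
python3 -m crank '[[1,-0.4,0,0.4,0,0,0],[1,-0.3,0,0.4,0,0,0]]'; python3 -m crank '[[1,-0.5,0,0.6,0,0,0],[1,-0.4,0,0.6,0,0,0]]'
```

```text
time: 6.7
eef_pos: [0.5768, -0.0847, 0.2113]
tcp_rot: [0.562, 0.827, -0.0, 0.001]
contact_force: [-0.9, -2.5, 3.9]
opening: -0.001
time: 6.9
eef_pos: [0.58, -0.0932, 0.199]
tcp_rot: [0.562, 0.827, -0.0, 0.001]
contact_force: [-1.1, -1.2, 4.9]
opening: 0.001
```

```bash
python3 -m crank '[[1,-0.5,0,0.8,0,0,0],[1,-0.4,0,0.8,0,0,0],[1,-0.4,0,0.8,0,0,0],[1,-0.4,0,0.8,0,0,0],[1,-0.3,0,0.8,0,0,0]]'; python3 -m crank '[[1,-0.3,0,0.8,0,0,0],[1,-0.2,0,0.8,0,0,0],[1,-0.2,0,0.8,0,0,0]]'
```

```text
time: 7.4
eef_pos: [0.5876, -0.1126, 0.1589]
tcp_rot: [0.562, 0.827, -0.001, 0.002]
contact_force: [-0.1, -3.8, 5.6]
opening: 0.001
time: 7.7
eef_pos: [0.5898, -0.1176, 0.1341]
tcp_rot: [0.562, 0.827, 0.0, 0.001]
contact_force: [1.2, -2.4, 4.4]
opening: -0.002
```

```bash
python3 -m crank '[[1,-0.1,0,0.7,0,0,0],[1,-0.1,0,0.6,0,0,0],[1,0,0,0.4,0,0,0]]'; python3 -m crank '[[1,0,0,0.3,0,0,0],[1,0,0,0.2,0,0,0]]'
```

```text
time: 8.0
eef_pos: [0.5897, -0.1186, 0.1163]
tcp_rot: [0.562, 0.827, 0.0, -0.001]
contact_force: [0.8, -2.5, 3.9]
opening: 0.0
time: 8.2
eef_pos: [0.5897, -0.1188, 0.1119]
tcp_rot: [0.562, 0.827, -0.0, -0.0]
contact_force: [0.5, -2.6, 3.3]
opening: 0.003
```

```bash
python3 -m crank '[[1,0,0,0.2,0,0,0],[1,0,0,0.1,0,0,0]]'
```

```text
time: 8.4
eef_pos: [0.5899, -0.1189, 0.11]
tcp_rot: [0.562, 0.827, -0.0, -0.0]
contact_force: [-2.3, -1.5, 9.9]
opening: 0.0
```

```bash
python3 -m crank '[[1,0,0,0.2,0,0,0],[1,0,0,0,0,0,0]]'; python3 -m crank '[[1,0,0,0.1,0,0,0],[1,0,0,0,0,0,0]]'
```

```text
time: 8.6
eef_pos: [0.59, -0.1189, 0.11]
tcp_rot: [0.562, 0.827, -0.0, -0.001]
contact_force: [-4.4, -0.3, 13.3]
opening: 0.003
time: 8.8
eef_pos: [0.59, -0.1189, 0.1099]
tcp_rot: [0.562, 0.827, -0.0, -0.001]
contact_force: [-7.3, -0.3, 17.6]
opening: 0.004
```

Firm stop at tip z 93 mm, the closed bar height. I'll retreat upward and look.

```bash
python3 -m crank '[[1,0,0,-0.5,0,0,0],[1,0,0,-3,0,0,0],[1,0,0,-5,0,0,0],[1,0,0,-5,0,0,0],[1,0,0,-5,0,0,0]]'
python3 - <<'E'
from h import *
sd=cap('side');sc=cap('scene')
p=(.5359,.0144,1.9455)
overlay(sd,p,0,'od4.png',(230,120,400,260),139.2,4)
overlay(sc,p,0,'os4.png',(230,140,400,280),139.2,4)
for n,r in [('side',sd),('scene',sc)]:
    print(n,proj(r,P2W(p,bar(0))),[(x['location'],x['p']) for x in place_of('bar_middle',n)[:2]],[(x['location'],x['p']) for x in place_of('plate_middle',n)[:3]])
E
```

```text
time: 9.3
eef_pos: [0.5887, -0.1177, 0.2911]
tcp_rot: [0.562, 0.827, 0.0, -0.003]
contact_force: [1.2, -0.6, -0.5]
opening: 0.001
side [[347.73859218 226.50315657]] [([346.5, 228.7], 0.6)] [([320.6, 209.8], 0.95), ([386.0, 305.1], 0.79)]
scene [[274.81154707 241.60360752]] [([275.0, 240.6], 0.8)] [([227.4, 334.1], 0.93), ([307.2, 213.5], 0.7)]
```

View pics/od4.png

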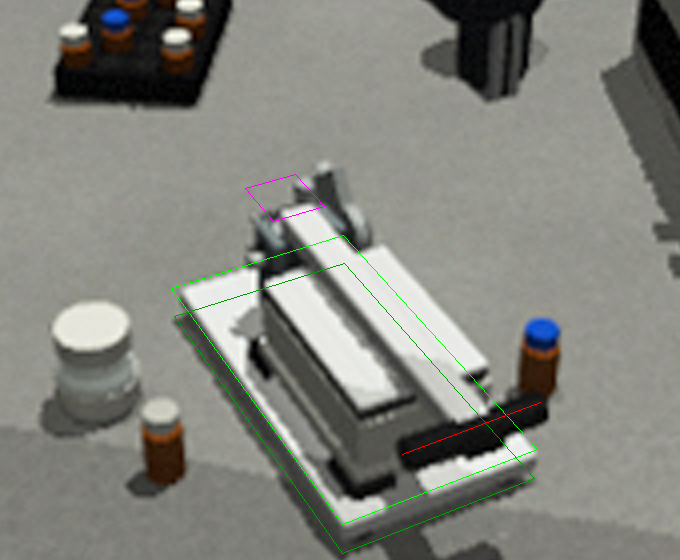

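View pics/os4.png

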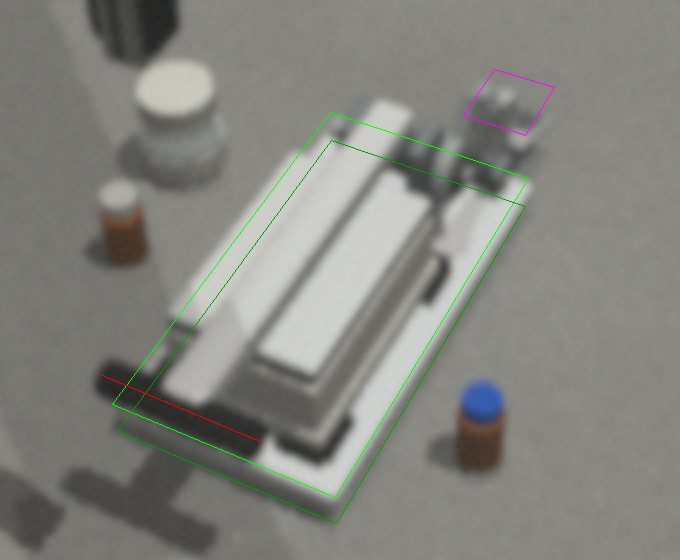

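Closed: the bar is at its predicted level position (scene (275,241), side (347,228)), and plate, vials and jar are in place. One more check of the pawl from above.

```bash
python3 -m crank '[[1,4.8,0.6,0,0,0,0],[1,4.8,0.6,0,0,0,0],[1,4.8,0.6,0,0,0,0],[1,4.8,0.6,0,0,0,0],[1,4.8,0.6,0,0,0,0]]'
python3 - <<'E'
from h import *
w=cap('wrist'); sc=cap('scene');p=(.5359,.0144,1.9455)
overlay(w,p,0,'w5.png',(150,100,450,300),139.2,2.6)
for n,r in [('wrist',w),('scene',sc)]:
    print(n,[(x['location'],x['p']) for x in place_of('tab_top',n)[:1]],proj(r,P2W(p,[[139.2,-34,40],[136,-34,27]])))
E
```

```text
time: 10.1
eef_pos: [0.5273, 0.117, 0.2879]
tcp_rot: [0.562, 0.827, -0.002, -0.003]
contact_force: [0.3, 0.4, 0.3]
opening: -0.0
wrist [([325.0, 127.8], 0.64)] [[324.34750111 131.2940804 ]
 [324.19870317 133.05471917]]
scene [([317.8, 221.5], 0.54)] [[356.93869681 164.88839685]
 [356.06472284 170.12449824]]
```

View pics/w5.png

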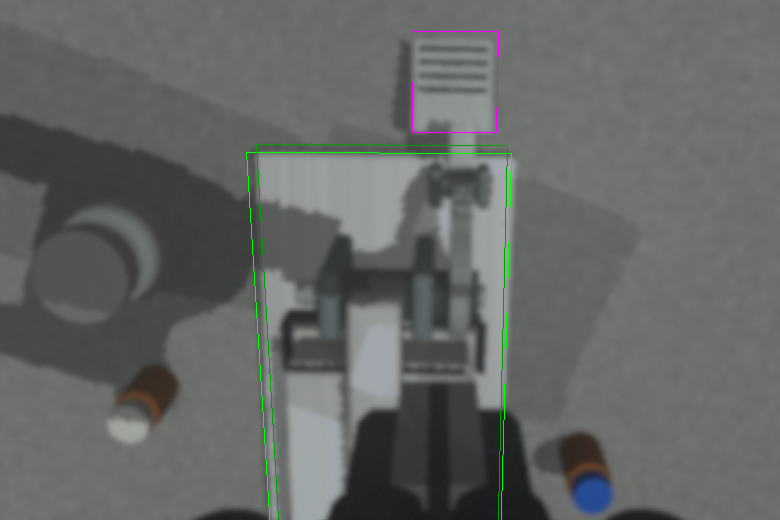

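The tab appears smaller than its outline at the starting height (about 413–494 against 412–499 px in the crop), so it is still down. Nothing is touching the robot.

```bash
python3 -m crank '[[1,0,0,0,0,0,0],[1,0,0,0,0,0,0]]'; python3 -c "
from plant import *
print(sign_off())"
```

```text
time: 10.5
eef_pos: [0.5296, 0.114, 0.2903]
tcp_rot: [0.563, 0.827, -0.001, -0.001]
contact_force: [-0.6, 0.4, 0.3]
opening: 0.0
the job is handed in; nothing more can be done
None
```

The press is closed over the white plate and the job is handed in, at 10.5 s of the 45 s allowed.

**Pawl:** I pressed the tab with the shut fingertips until it stopped. It sank about 14 mm, and the upward force rose from 4 N to 32 N at the stop. It stayed down after I let go.

**Press arm:** I pushed the cross bar along its arc at about 4–6 N, and it passed the first tooth without resistance. It stopped firmly with the bar's top at 93 mm, the closed height, where I pressed to about 18 N.

**Last checks:** The bar was within about 2 px of its closed position in both fixed cameras. The plate was in its nest and both vials and the jar were in place. The gripper was clear of everything.

- **Pawl evidence:** the last look at it was from above only. The tab still appeared lower than at the start, but I have no direct angle reading.
- **Wrong detection:** in that last check the network reported the tab in the scene camera on the press arm, at (318,222). It did not fit the picture, so I ignored it.

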